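Clamp a model church, tower then nave, in the gluing jig

TASK

Clamp up the model church for a dry fit in the grey gluing jig: first stand the tall tower upright at the far end, up to the black sprung stop, then stand the low nave in front of it with its roof ridge running along the jig, both square and close along the low side fence. Set each part down rather than letting it drop, and keep the gripper off the tower once the nave is in. Then swing the cam lever by its red knob fully shut, so that nave and tower are squeezed together against the stop, let go, and leave the rest of the bench as it is.

Things in the scene. Friction and masses are not known exactly. Their poses are not given: they have to be found in the camera images.
- jig: Gluing jig fixed to the bench: dark grey film-faced plywood board 340 x 140 mm, 12 mm thick. Origin: centre of its underside, on the bench; x along the board to its far end, y to its left, z up. Tower touching the stop and nave touching the tower have their centres at x = 92 and 9 mm; y = 0 leaves them 2 mm from the fence. With the lever open the row has about 10 to 15 mm of spare length in all.
- stop (a point): On the jig, x = 120 mm, y = 0, on the board: foot of the black rubber face of the sprung stop at rest. The face is 60 mm wide, its top 50 mm above the board; it gives up to 7 mm along the jig's x (1.5 N, then 1.5 N per mm). The fixed wooden block behind it is 100 mm wide, x 136 to 166 mm, its top 74 mm above the bench.
- fence (a point): Top edge of the side fence's inner face, at its middle (jig x = 25, y = 30 mm, 30 mm above the bench). The fence is a wooden strip along the jig's left, x -50 to 100 mm, y 30 to 48 mm, only 18 mm higher than the board. There is no fence on the other side.
- tower: Square model church tower of pale orange rigid board, 56 x 56 mm, plain sides up to 170 mm, then four corner battlements to 178 mm; about 0.14 kg; dark painted windows. Origin: centre of its underside, z up the tower, x and y square to its sides. Starts standing on the bench on one side of the jig. Any side may face the stop.
- nave: Low model church nave of pale orange rigid board with a shallow terracotta roof: 110 mm long (its x, along the ridge), 56 mm wide (its y), plain walls 70 mm high, ridge at about 83 mm; about 0.12 kg. Origin: centre of its underside, z up. Starts standing on the bench on the other side of the jig. Either end may face the tower.
- cam (a joint): Cam lever angle (rad), 0 at its open stop, 2.0 at its shut stop, growing anticlockwise from above. In the jig's frame the lever points from the pivot to -170 degrees (near end) at 0, to -55 degrees (out to the right) at 2.0. Starts open, 0 to 0.35. It stays where it is left and takes about 2 to 5 N at the knob.
- cam_knob (a point): Middle of the upright round red knob on the lever's end, 90 mm from the pivot, 67 mm above the bench. The knob is 26 mm at its widest, z 42 to 87 mm above the bench, rigid with the lever; held from above, it can turn between the pads.
- cam_pivot (a point): Upright pivot axis of the cam lever, on the jig's centre line at jig x = -82 mm; this point is 32 mm above the bench. The wooden cam under the lever is a disc of 25 mm radius, 15 mm off the pivot, 16 to 36 mm above the bench; it pushes the nave's near end towards the stop, most at 1.9 rad, when the stop is pressed in about 4 mm.
- glue: White glue bottle with black label and black nozzle, 60 mm across, 172 mm high. Origin: centre of its underside. Leave alone.
- jar: Clear screw jar, white lid and green label, 84 mm across, 125 mm high. Origin: centre of its underside. Leave alone.
- paint: Small tin of blue paint, 68 mm across, 65 mm high. Origin: centre of its underside. Leave alone.
- porch: Spare stepped block of pale orange board, 60 x 55 mm, 55 mm high. Origin: centre of its underside. Leave alone.
- offcut: Flat board offcut 120 x 70 x 22 mm. Origin: centre of its underside. Leave alone.
- rule: Folded yellow rule 235 x 18 x 16 mm lying at the right. Origin: centre of its underside. Leave alone.
- brush: Flat paint brush lying at the left, about 200 mm long. Leave alone.
Not all that is in view belongs to the job. Leave any purple or turquoise look-alike of the nave alone.

How it is judged:
By the outcome, as a careful person would: the job done as asked, in the order asked, and still so for the second after the job is handed in, with the robot touching nothing.
It also fails if it takes over 69 s, if anything falls off the work surface, if the arm or the gripper's body presses on something with over 40 N, if the wrist force passes 120 N, or if a joint passes its speed limit or range.

ROBOT

A 6-joint arm with a two-finger parallel gripper is mounted at the origin on the work surface. World frame = base frame: x ahead of the robot, y to its left, z up, the work surface at z = 0. Lengths are in mm, angles in rad, forces in N, time in s.
With the tool pointing down it reaches from about 300 to 750 mm from the base axis. Payload 8.5 kg.
Tool frame: the origin (TCP) lies midway between the tips of the shut fingers; the grasp point (between the pads) lies 19 mm behind it; z points along the fingers, y is the line along which they close (so a half turn about z gives the same grasp; the last joint's range is limited). The gripper opens to 85 mm and grips with 20 to 120 N. Pads are 22 mm wide; open, the fingers measure 114 mm over their backs; the gripper's body (76 mm by 85 mm) begins 54 mm behind the grasp point. The pads swing forward as they close: fully open they stand 13 mm farther back than shut.
Start: joints at [-1.532, 0.381, 1.297, -0, 1.464, -0.215], TCP at [138.091, -532.364, 202.922] pointing down, gripper open.
Joint ranges: [-3.11, 3.11], [-0.89, 2.33], [0.22, 2.48], [-1.42, 4.56], [0.17, 2.85], [-2.88, 2.88]. Speed limits (rad/s): [2.39, 2.39, 3.14, 3.14, 3.14, 3.14].

INTERFACE

Orientations are given as a unit quaternion [x, y, z, w].
In Python, from plant import env gives the robot as it stands.
- The arm moves only by the tool servo_tool, never from a script. Its argument "increments" is a list of rows, each a list of 4 numbers: the shift along the world's x, y, z in cm, then the turn about the world's z in degrees. A call has 1 to 12 rows; each row is the pose to reach, as a shift and turn from the pose commanded when the call began; what a row does not reach only later rows make up. A row lasts 1/8 s, in which the tool goes at most 62.5 mm and 10.7 degrees, less where a joint would pass 70% of its speed; a pose out of reach is approached as far as the arm can. A call with a gripper value outside its range is refused whole. "jaw" is the finger opening in cm, from 0 to 8.54, set as the call begins (left out, the last holds). The fingers move at their own pace and stop on an object; "force" is the grip in N (left out, the last holds). Time passes only in rows, so rows that repeat a pose let the fingers close. It gives the time, the measured TCP pose, the force, the opening and the grip force at its end, in the units of the state.
- env.get_state(): the state, without advancing time (a new reading comes with each control period).
- env.get_image(name): name is "side" or "top" or "wrist"; returns a dict with "image" (400x640x3 uint8, blue, green, red), "z_map" (400x640 float32, mm along the optical axis (not along the pixel's ray), 0 where there is no reading), "fx", "fy", "cx", "cy" (pixels), "cam_to_world" (4x4, takes a point from camera to world coordinates). Camera axes: x right, y down, z forward; pixel columns grow to the right and rows downward; lengths in mm; the calibration is good to about 2 mm. A picture is of the moment at which its call begins.
- env.job_done(): hands the job in; it is judged then, once.
Trained networks look in a picture, given as the dict that the camera call returned (one of the last four; its "shot" number tells which), for a name from the list of things; names that differ only in an ending like _2 or _b are one class to them, and where a whole thing is asked for, a point or a joint stands for the part that bears it (a point fixed in the world has none). Each returns a list of dicts, best first, with "confidence" (0 to 1); they miss things now and then, are a little off and sometimes report something else, mostly with a low value. They report only what shows in the picture. A call takes as long as a camera call. They do not tell look-alikes from the thing itself.
- env.regions_of(picture, label): "pixels" (400x640 bool, what is visible of it) and "bbox" ([left, top, right, bottom] in pixels, round what is visible of it).
The state is a dict: "time_s": time; "q": joint angles; "qd": joint speeds; "joint_efforts": joint torques, N m; "position": TCP position; "tool_rot": TCP orientation; "ft_force": force on the tool from outside, world axes, zero at the start; "torque": the same for the moment, N m; "grip_width": opening from 0.0 (shut) to 1.0 (fully open); "gripper_force": force on a finger pad.
Only numpy, scipy, OpenCV 4.12 (cv2) and the standard library are available. Lean on these libraries where they do the work, as an engineer would, in place of code of your own. Each camera call takes 0.05 s, during which the arm holds its last target. There are 200 camera calls.

## Working session

There is one attempt and no reset: what is moved stays moved. The work goes in short steps, Python scripts to look and compute and a tool call to move; the robot and the scene stay as the last step left them, time stands still between calls to the robot, and variables do not carry over. Pictures are saved under pics/ and viewed, at most 10 in all, crops included, and the job is handed in when it is done.

Besides the shell and the picture viewer there is one more tool, called after "Call:" as a command line: name --pt "numbers of a row" for each row, then --argument value for the rest. servo_tool: Moves the arm, as the interface text tells. Its arguments: {"type":"object","properties":{"increments":{"type":"array"},"jaw":{"type":"number"},"force":{"type":"number"}},"required":["increments"]}

```bash
mkdir -p pics; ls
cat > h.py <<'E'
import numpy as np,cv2
from plant import env
def pts(p,mask=None):
    z=p["z_map"]; m=(z>0) if mask is None else (mask&(z>0))
    v,u=np.nonzero(m); d=z[v,u]
    P=np.stack([(u-p["cx"])/p["fx"]*d,(v-p["cy"])/p["fy"]*d,d,np.ones_like(d)])
    return (p["cam_to_world"]@P)[:3].T,u,v
E
python3 - <<'E'
from h import *
for n in ["top","side"]:
    p=env.get_image(n); cv2.imwrite(f"pics/{n}0.png",p["image"])
    print(n,p["fx"],np.round(p["cam_to_world"],2).tolist())
    for l in ["tower","nave","jig","cam_knob","cam","stop","fence","glue","jar","paint","porch","offcut","rule","brush"]:
        for r in env.regions_of(p,l)[:3]:
            P,u,v=pts(p,r["pixels"])
            if len(P): print(l,round(r["confidence"],2),r["bbox"],np.round(np.median(P,0)),np.round(np.percentile(P,2,axis=0)),np.round(np.percentile(P,98,axis=0)))
print(env.get_state())
E
```

```text
pics
top 489.6454382325709 [[-0.0, -1.0, 0.05, 411.81], [-1.0, 0.0, -0.01, 47.6], [0.01, -0.05, -1.0, 1688.64], [0.0, 0.0, 0.0, 1.0]]
tower 0.61 [406.9, 179.9, 438.4, 201.9] [ 514. -286.  169.] [ 487. -343.    2.] [ 544. -266.  183.]
tower 0.57 [199.5, 233.9, 224.5, 262.9] [331. 390.  52.] [295. 361.   0.] [366. 423.  62.]
nave 0.94 [260.5, 192.4, 288.8, 227.0] [455. 183.  77.] [402. 147.  41.] [507. 220.  89.]
nave 0.94 [123.6, 211.0, 155.4, 243.8] [397. 618.  74.] [342. 594.   6.] [450. 661.  88.]
nave 0.8 [235.1, 259.2, 257.1, 291.3] [236. 271.  77.] [183. 247.  14.] [289. 302.  88.]
jig 0.76 [317.8, 110.9, 369.2, 212.6] [617. -48.  14.] [ 452. -120.    4.] [772.  23.  78.]
cam_knob 0.63 [341.3, 177.4, 360.5, 213.4] [514. -80.  41.] [ 450. -109.   12.] [553. -50.  90.]
cam 0.87 [345.9, 177.2, 361.7, 211.6] [512. -81.  41.] [ 450. -110.   17.] [553. -51.  91.]
stop 0.56 [319.7, 110.8, 366.1, 212.6] [614. -48.  14.] [ 452. -120.    5.] [772.  20.  78.]
stop 0.3 [218.6, 127.6, 242.3, 150.4] [675. 316. 107.] [654. 296.   4.] [713. 353. 169.]
fence 0.76 [316.5, 108.5, 367.9, 215.3] [61
[... 2925 characters left out ...]
]
{'time_s': 1.5, 'q': array([-1.53230398e+00,  3.80609218e-01,  1.29738448e+00,  2.17803494e-05,
        1.46360001e+00, -2.15270461e-01]), 'qd': array([ 0.00058799,  0.00112101,  0.00042404, -0.0001594 , -0.00161682,
       -0.00113117]), 'joint_efforts': array([ 7.19376403e-04, -4.48329341e+01, -2.31458330e+01, -1.61534062e-04,
        6.22486677e-04, -1.34891155e-05]), 'position': array([ 138.09563801, -532.37111295,  202.9226893 ]), 'tool_rot': array([9.91961495e-01, 1.26540081e-01, 1.08321952e-05, 4.27707194e-07]), 'ft_force': array([-0.03293392, -1.11321975, -0.26673534]), 'torque': array([ 0.06281002, -0.01655471,  0.02826086]), 'gripper_force': 0.0, 'grip_width': 0.9988272543032006}
```

Run:
```python
import cv2
a=cv2.imread("pics/top0.png")[100:300,110:510]
cv2.imwrite("pics/c0.png",cv2.resize(a,None,fx=2,fy=2,interpolation=cv2.INTER_CUBIC))
```

```text
(no output)
```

View pics/c0.png

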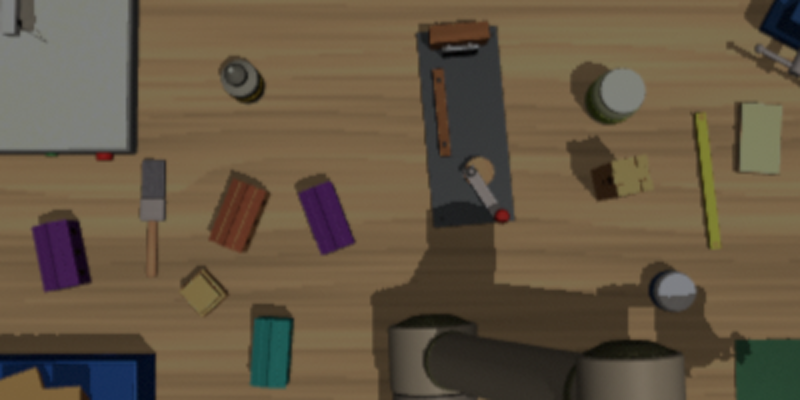

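```bash
cat >> h.py <<'E'
def rect(P2):
    (c,s,a)=cv2.minAreaRect(P2.astype(np.float32)); 
    return np.round(c,1),np.round(s,1),round(a,1)
def crop(P,x0,x1,y0,y1,z0,z1):
    return (P[:,0]>x0)&(P[:,0]<x1)&(P[:,1]>y0)&(P[:,1]<y1)&(P[:,2]>z0)&(P[:,2]<z1)
E
python3 - <<'E'
from h import *
for n in ["top","side"]:
    p=env.get_image(n);P,u,v=pts(p); 
    hsv=cv2.cvtColor(p["image"],cv2.COLOR_BGR2HSV)[v,u]
    b=P[crop(P,500,700,80,140,-30,30)];print(n,"bench z",np.median(b[:,2]))
    j=crop(P,430,800,-150,60,6,100); print("jig all",rect(P[j][:,:2]))
    k=crop(P,430,800,-150,60,6,22); print("board",rect(P[k][:,:2]))
    f=crop(P,560,720,-60,60,25,40); print("fence",f.sum(),rect(P[f][:,:2]),P[f].mean(0))
    s=crop(P,700,800,-150,60,68,90); print("block",s.sum(),rect(P[s][:,:2]),P[s].mean(0))
    s=crop(P,700,800,-150,60,50,67); print("stoptop",s.sum(),rect(P[s][:,:2]),P[s].mean(0))
    t=crop(P,470,570,-330,-230,160,200); print("tower",t.sum(),rect(P[t][:,:2]))
    t=crop(P,470,570,-330,-230,60,200); print("tower",t.sum(),rect(P[t][:,:2]))
    t=crop(P,380,530,270,400,60,100); print("nave",t.sum(),rect(P[t][:,:2]))
    red=((hsv[:,0]<6)|(hsv[:,0]>172))&(hsv[:,1]>150)&crop(P,400,570,-150,0,30,110)
    print("knob",red.sum(),np.round(P[red].mean(0)),np.round(P[red].min(0)),np.round(P[red].max(0)))
    l=crop(P,430,600,-150,0,38,60); print("lever",rect(P[l][:,:2]))
E
```

```text
top bench z 0.4914045875332249
jig all (array([615.6, -45.8]), array([207.2, 368.1]), 89.8)
board (array([615.6, -45.8]), array([207.2, 368.1]), 89.8)
fence 222 (array([636.2, -23.3]), array([148.3,  48.2]), 4.9) [636.92897127  -8.33124446  31.25606325]
block 268 (array([756.9, -37.5]), array([46.8, 99.9]), 6.5) [763.02689178 -37.33835435  74.70638323]
stoptop 90 (array([755.3, -35.7]), array([47.4, 97.2]), 4.1) [744.08998869 -33.24199167  60.09539864]
tower 341 (array([ 516.8, -297.7]), array([55.6, 58.5]), 11.1)
tower 456 (array([ 516.4, -297.8]), array([56.4, 58.4]), 11.4)
nave 592 (array([460., 332.]), array([ 61.4, 109.1]), 68.1)
knob 37 [ 458. -104.   86.] [ 450. -117.   77.] [467. -93.  93.]
lever (array([508. , -80.8]), array([101. ,  41.6]), 25.6)
side bench z -0.14182909364467378
jig all (array([617.2, -52.6]), array([339.4, 183.5]), 2.1)
board (array([613.3, -52.2]), array([182.4, 337. ]), 89.6)
fence 127 (array([640.3,  -6.6]), array([149.2,  28.7]), 6.7) [640.08846609  -5.48625879  29.2610447 ]
block 115 (array([769.5, -33.4]), array([ 32.7, 112.4]), 3.3) [768.67391722 -31.91251426  73.56172163]
stoptop 107 (array([753.9, -29.9]), array([104.1,  43.2]), 77.5) [753.85250342 -22.69854671  59.10718957]
tower 140 (array([ 523.1, -293.9]), array([58.2, 68.9]), 10.0)
tower 477 (array([ 522.1, -291.9]), array([58.4, 73.4]), 11.0)
nave 518 (array([463.2, 333.2]), array([ 63. , 114.6]), 66.7)
knob 50 [459. -97.  70.] [ 449. -109.   45.] [469. -87.  90.]
lever (array([505., -85.]), array([107.4,  40.9]), 32.6)
```

Call:
servo_tool --pt "5 5 10 0" --pt "42 39 20 -3" --pt "42 39 20 -3" --pt "42 39 20 -3" --pt "42 39 20 -3" --pt "42 39 20 -3" --pt "42 39 20 -3" --pt "42 39 20 -3" --pt "42 39 20 -3" --pt "42 39 20 -3" --pt "42 39 20 -3" --pt "42 39 20 -3" --jaw 8.54

```text
time_s: 3.1
position: [557.9, -142.5, 402.5]
tool_rot: [0.995, 0.101, -0.0, -0.0]
ft_force: [-0.6, -0.5, -0.6]
grip_width: 0.999
gripper_force: 0.0
```

Run:
```python
from h import *
p=env.get_image("wrist"); cv2.imwrite("pics/w0.png",p["image"]); np.save("w0.npy",p,allow_pickle=True)
print(p["fx"],p["cx"],p["cy"],np.round(p["cam_to_world"],3).tolist(),env.get_state()["position"])
```

```text
305.7326347018873 324.6275089097759 200.2748726923375 [[0.2, -0.944, -0.263, 625.753], [-0.98, -0.193, -0.053, -128.318], [-0.0, 0.268, -0.963, 573.471], [0.0, 0.0, 0.0, 1.0]] [ 557.53934114 -142.95322063  402.66099597]
```

View pics/w0.png

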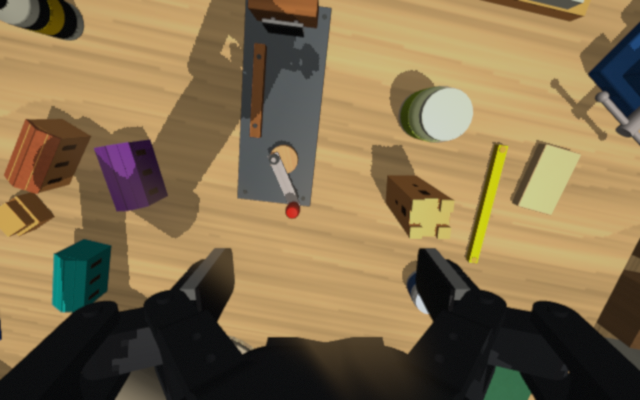

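```bash
cat > fit.py <<'E'
from h import *
def look(p):
    P,u,v=pts(p); hsv=cv2.cvtColor(p["image"],cv2.COLOR_BGR2HSV)[v,u]
    b=P[crop(P,480,700,30,90,-30,30)];print("bench z",np.median(b[:,2]))
    k=crop(P,430,800,-150,60,5,20)&(hsv[:,1]<70); 
    m=np.zeros(p["z_map"].shape,np.uint8); m[v[k],u[k]]=1
    m=cv2.morphologyEx(m,cv2.MORPH_OPEN,np.ones((3,3)))
    n,lab,st,_=cv2.connectedComponentsWithStats(m); i=1+np.argmax(st[1:,4]); Q=P[k&(lab[v,u]==i)]
    print("board",len(Q),rect(Q[:,:2]),np.median(Q[:,2]))
    for nm,a in dict(fence=(540,720,-60,60,24,40),block=(700,820,-150,60,68,90),tower=(450,590,-380,-220,160,200),towerall=(450,590,-380,-220,30,200),nave=(380,540,260,400,60,100),naveall=(380,540,260,400,15,100),lever=(430,600,-150,0,38,60)).items():
        t=P[crop(P,*a)]
        if len(t)>10: print(nm,len(t),rect(t[:,:2]),np.round(np.percentile(t[:,2],[2,50,98])))
    red=((hsv[:,0]<6)|(hsv[:,0]>172))&(hsv[:,1]>150)&crop(P,400,620,-220,0,30,110)
    if red.sum(): print("knob",red.sum(),np.round(P[red].mean(0)),np.round(P[red].min(0)),np.round(P[red].max(0)))
if __name__=="__main__":
    look(np.load("w0.npy",allow_pickle=True).item()); print(env.get_state()["q"])
E
python3 fit.py
```

```text
bench z 0.12950588710987176
board 11553 (array([618. , -49.8]), array([337.4, 138.7]), 4.9) 12.132249857784018
fence 1095 (array([625.5, -12.6]), array([179. ,  49.1]), 17.2) [26. 30. 36.]
block 984 (array([760.3, -38.1]), array([ 22. , 100.1]), 10.0) [69. 74. 76.]
tower 1792 (array([ 520.3, -297.9]), array([56.8, 56.5]), 10.9) [163. 171. 179.]
towerall 3098 (array([ 520.5, -297.7]), array([57.1, 56.7]), 10.7) [ 39. 169. 179.]
nave 2785 (array([463.5, 331.9]), array([ 60.2, 112.4]), 68.5) [61. 76. 83.]
naveall 4226 (array([463.6, 331.8]), array([ 60.2, 112.7]), 68.5) [18. 72. 83.]
lever 611 (array([507.6, -83.2]), array([110.5,  34.1]), 33.0) [40. 42. 52.]
knob 153 [ 465. -105.   84.] [ 452. -116.   64.] [474. -95.  88.]
[-4.56493531e-01  3.88042154e-01  7.28722708e-01 -1.95044759e-04
  2.02551580e+00  9.13644190e-01]
```

Call:
servo_tool --pt "-2 -8 -5 -1" --pt "-3.8 -15.5 -12 -1" --pt "-3.8 -15.5 -15 -1" --pt "-3.8 -15.5 -15 -1" --pt "-3.8 -15.5 -20 -1" --pt "-3.8 -15.5 -24 -1" --pt "-3.8 -15.5 -27.8 -1" --pt "-3.8 -15.5 -27.8 -1"

```text
time_s: 4.15
position: [518.0, -297.3, 122.9]
tool_rot: [0.996, 0.091, -0.002, -0.002]
ft_force: [-0.0, -0.3, 0.7]
grip_width: 1.0
gripper_force: 0.0
```

Call:
servo_tool --pt "0 0 0 0" --pt "0 0 0 0" --pt "0 0 0 0" --pt "0 0 0 0" --pt "0 0 0 0" --pt "0 0 0 0" --jaw 4.5 --force 35

```text
time_s: 4.9
position: [520.7, -298.3, 127.1]
tool_rot: [0.996, 0.092, 0.001, 0.002]
ft_force: [-0.8, -1.7, 7.3]
grip_width: 0.645
gripper_force: 37.7
```

Call:
servo_tool --pt "0 0 3 0" --pt "0 0 9 0" --pt "1 5 14 0" --pt "5 10 14 -3" --pt "9 15 14 -5.6" --pt "13 20 14 -5.6" --pt "18.4 25.5 14 -5.6" --pt "18.4 25.5 14 -5.6" --pt "18.4 25.5 10 -5.6" --pt "18.4 25.5 6 -5.6" --pt "18.4 25.5 3 -5.6" --pt "18.4 25.5 3 -5.6"

```text
time_s: 6.4
position: [703.1, -42.1, 153.2]
tool_rot: [0.999, 0.043, -0.002, -0.001]
ft_force: [0.3, 0.2, -0.7]
grip_width: 0.644
gripper_force: 38.0
```

```bash
cat > m.py <<'E'
from h import *
# side view measures in jig frame
c,s=np.cos(np.radians(4.9)),np.sin(np.radians(4.9))
def tj(P): 
    d=P-np.array([618,-49.8,0]); return np.stack([d[:,0]*c+d[:,1]*s,-d[:,0]*s+d[:,1]*c,d[:,2]],1)
def meas(name,box):
    p=env.get_image(name); P,u,v=pts(p); J=tj(P)
    ans=[]
    for b in box:
        t=J[crop(J,*b)]
        if len(t)>8: print(name,b,len(t),rect(t[:,:2]),np.round(np.percentile(t[:,:2],[2,98],axis=0),1).tolist(),np.round(np.percentile(t[:,2],[2,50,98]),1))
    return p
E
python3 - <<'E'
from m import *
for n in ["top","side"]: p=meas(n,[(40,118,-60,60,40,150),(-60,110,15,60,24,40),(125,180,-70,70,66,90)])
cv2.imwrite("pics/s1.png",cv2.resize(p["image"][120:260,200:400],None,fx=4,fy=4,interpolation=cv2.INTER_CUBIC))
print(env.get_state())
E
```

```text
top (40, 118, -60, 60, 40, 150) 32 (array([64.8,  6.5]), array([66.8, 18.2]), 57.1) [[53.0, -25.7], [89.6, 29.8]] [ 50.4 125.7 144.6]
top (-60, 110, 15, 60, 24, 40) 18 (array([90.2, 39.9]), array([17.1,  8.7]), 84.6) [[85.4, 31.3], [94.3, 48.6]] [26.5 31.6 36.3]
side (40, 118, -60, 60, 40, 150) 460 (array([74.3, 12.7]), array([83., 51.]), 48.3) [[58.4, -23.5], [113.9, 35.0]] [ 43.2  96.  147.5]
side (-60, 110, 15, 60, 24, 40) 165 (array([30.1, 36.7]), array([ 39.6, 159.7]), 86.9) [[-44.6, 20.2], [101.3, 55.4]] [24.4 29.3 38.4]
side (125, 180, -70, 70, 66, 90) 107 (array([151.6,   5.4]), array([100.6,  34.5]), 87.7) [[137.3, -37.7], [167.8, 53.2]] [67.2 73.3 78. ]
{'time_s': 6.5, 'q': array([-2.27452372e-01,  6.94629902e-01,  8.68051441e-01,  2.84388273e-05,
        1.57666207e+00,  1.25708768e+00]), 'qd': array([ 2.38785039e-05, -1.48089112e-02, -1.85639909e-02,  1.88837913e-05,
       -3.33640651e-03,  8.63876560e-04]), 'joint_efforts': array([-3.75702255e-02, -5.97792113e+01, -2.32280552e+01, -4.34866752e-04,
       -9.48444038e-03, -1.87741275e-04]), 'position': array([704.6354639 , -42.47859936, 156.69972999]), 'tool_rot': array([9.99069490e-01, 4.31148414e-02, 1.08750186e-03, 2.86898811e-04]), 'ft_force': array([-0.32008636, -0.49805577, -0.88350553]), 'torque': array([ 0.01495735, -0.03417616,  0.03107496]), 'gripper_force': 38.03783755749464, 'grip_width': 0.6481420709231994}
```

View pics/s1.png

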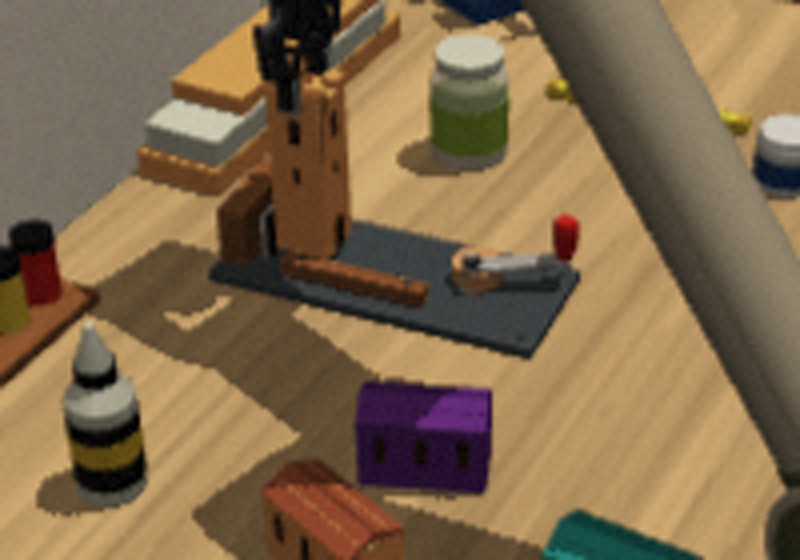

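Call:
servo_tool --pt "0 0 -0.6 0" --pt "0 0 -1.2 0" --pt "0 0 -1.2 0" --pt "0 0 -1.2 0" --pt "0 0 -1.2 0"

```text
time_s: 7.12
position: [704.2, -42.4, 143.2]
tool_rot: [0.999, 0.043, 0.0, 0.0]
ft_force: [-0.2, 0.1, -1.2]
grip_width: 0.645
gripper_force: 38.1
```

```bash
cat > f.py <<'E'
from m import *
def faces():
    p=env.get_image("side"); P,u,v=pts(p); J=tj(P)
    # left faces (y+) of tower / fence inner reference ; normals by window
    for nm,b in dict(tow=(62,122,10,50,45,110),fence_out=(-45,95,35,60,14,27),board_left=(-120,120,55,80,2,10)).items():
        t=J[crop(J,*b)]
        if len(t)>8: print(nm,len(t),np.round(np.median(t,0),1),np.round(np.percentile(t,[5,95],axis=0),1).tolist(), np.round(np.degrees(np.arctan(np.polyfit(t[:,0],t[:,1],1)[0])),1))
    s=env.get_state(); print(np.round(s["position"],1),np.round(s["ft_force"],1))
E
python3 -c "
from f import *
faces()"
```

```text
tow 183 [88.2 28.7 77.8] [[63.7, 22.3, 48.8], [114.5, 34.2, 105.3]] 0.1
fence_out 97 [28.4 48.6 19.5] [[-31.3, 41.0, 14.6], [81.8, 55.6, 26.6]] 0.8
board_left 136 [-8.5 68.9  6.9] [[-108.0, 56.6, 2.6], [101.3, 77.0, 9.6]] 0.1
[704.2 -42.4 143.1] [-0.2 -0.8 -0. ]
```

Call:
servo_tool --pt "0 0 -0.2 0" --pt "0.1 0.01 -0.3 0" --pt "0.2 0.02 -0.3 0" --pt "0.3 0.03 -0.3 0" --pt "0.4 0.03 -0.3 0" --pt "0.4 0.03 -0.3 0" --pt "0.4 0.03 -0.3 0"

```text
time_s: 8.05
position: [708.1, -42.1, 139.9]
tool_rot: [0.999, 0.043, -0.0, 0.0]
ft_force: [0.1, 0.6, -1.7]
grip_width: 0.642
gripper_force: 38.1
```

Call:
servo_tool --pt "0.05 0 0 0" --pt "0.1 0.01 0 0" --pt "0.1 0.01 -0.1 0" --pt "0.1 0.01 -0.1 0"

```text
time_s: 8.55
position: [709.2, -42.0, 139.1]
tool_rot: [0.999, 0.043, 0.0, 0.0]
ft_force: [-0.6, -0.4, 1.4]
grip_width: 0.647
gripper_force: 38.2
```

Call:
servo_tool --pt "0 0 -0.1 0" --pt "0 0 -0.1 0" --pt "0 0 -0.1 0"

```text
time_s: 8.93
position: [709.4, -42.0, 139.2]
tool_rot: [0.999, 0.043, 0.001, 0.0]
ft_force: [-0.8, 0.7, 5.5]
grip_width: 0.648
gripper_force: 38.8
```

Call:
servo_tool --pt "0 0 0.05 0" --pt "0 0 0.05 0" --pt "0 0 0.05 0" --pt "0 0 0.05 0" --jaw 7.6

```text
time_s: 9.43
position: [709.1, -42.0, 138.3]
tool_rot: [0.999, 0.043, -0.0, -0.0]
ft_force: [0.9, -0.5, -0.2]
grip_width: 0.888
gripper_force: 0.0
```

Call:
servo_tool --pt "0 0 2 0" --pt "0 0 6 0" --pt "0 0 12 0" --pt "-2 0 18 0" --pt "-4 3 22 0" --pt "-4 3 22 0"

```text
time_s: 10.18
position: [668.6, -10.3, 363.5]
tool_rot: [0.999, 0.044, 0.004, 0.001]
ft_force: [0.0, -0.7, -0.8]
grip_width: 0.893
gripper_force: 0.0
```

Run:
```python
from f import *
faces()
for n in ["top","wrist"]: 
    p=meas(n,[(50,135,-60,60,170,205),(50,135,-60,60,100,205),(125,180,-70,70,66,90),(-60,110,25,60,26,36)])
cv2.imwrite("pics/w2.png",p["image"])
```

```text
tow 211 [89.4 28.5 76.7] [[65.5, 16.8, 48.2], [117.4, 33.9, 105.8]] 7.2
fence_out 105 [19.5 47.8 19.9] [[-37.4, 40.4, 14.6], [89.1, 56.9, 26.4]] -1.6
board_left 130 [-8.9 69.7  6.7] [[-110.8, 57.2, 2.3], [107.4, 76.9, 9.7]] 0.1
[668.9 -11.3 360.2] [-0.5  0.9 -0.7]
top (50, 135, -60, 60, 170, 205) 122 (array([71.8,  1.3]), array([27.1, 56.8]), 4.4) [[59.8, -26.3], [84.1, 28.9]] [172.6 186.2 195.6]
top (50, 135, -60, 60, 100, 205) 171 (array([72.6,  1.3]), array([27.4, 56.7]), 2.1) [[59.5, -26.1], [84.1, 29.2]] [110.6 182.1 194.8]
top (-60, 110, 25, 60, 26, 36) 10 (array([91.7, 39.5]), array([18. ,  6.2]), 74.8) [[87.0, 31.1], [94.2, 48.4]] [26.3 30.3 34.1]
wrist (50, 135, -60, 60, 170, 205) 2611 (array([91.8,  0.4]), array([55.8, 55.9]), 0.1) [[65.3, -26.2], [118.6, 27.3]] [180.6 182.7 191.3]
wrist (50, 135, -60, 60, 100, 205) 2681 (array([92.2,  0.8]), array([56.5, 56.5]), 90.0) [[65.3, -26.1], [119.6, 28.3]] [153.5 182.7 191.3]
wrist (125, 180, -70, 70, 66, 90) 1608 (array([ 1.51e+02, -1.00e-01]), array([29.6, 98.9]), 0.0) [[136.3, -47.3], [165.7, 47.8]] [71.8 74.  75.7]
wrist (-60, 110, 25, 60, 26, 36) 970 (array([29.8, 38.7]), array([ 19.6, 158. ]), 89.6) [[-45.9, 28.8], [97.8, 48.3]] [28.  30.1 32.2]
```

View pics/w2.png

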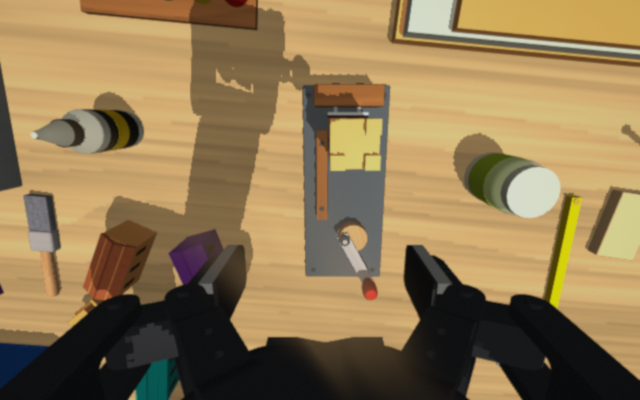

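Call:
servo_tool --pt "-2 4 0 10" --pt "-4 9 0 20" --pt "-7 14 -2 31" --pt "-10 19 -5 41" --pt "-13 24 -8 52" --pt "-17 29 -11 63" --pt "-21.5 34.7 -14 73" --pt "-21.5 34.7 -16 84" --pt "-21.5 34.7 -18 94" --pt "-21.5 34.7 -20 105" --pt "-21.5 34.7 -20 115" --pt "-21.5 34.7 -20 126" --jaw 8.54

```text
time_s: 11.82
position: [453.8, 334.3, 156.3]
tool_rot: [0.415, 0.91, -0.002, -0.001]
ft_force: [-0.2, -0.2, -0.5]
grip_width: 0.999
gripper_force: 0.0
```

Call:
servo_tool --pt "0 0 0 10" --pt "0 0 0 20" --pt "0 0 0 27.6" --pt "0 0 0 27.6" --pt "0 0 -4 27.6" --pt "0 0 -8 27.6" --pt "0 0 -12.2 27.6" --pt "0 0 -12.2 27.6"

```text
time_s: 12.82
position: [452.4, 333.9, 33.5]
tool_rot: [0.19, 0.982, -0.002, -0.003]
ft_force: [0.0, 0.5, -0.0]
grip_width: 1.0
gripper_force: 0.0
```

Call:
servo_tool --pt "0 0 0 0" --pt "0 0 0 0" --pt "0 0 0 0" --pt "0 0 0 0" --pt "0 0 0 0" --pt "0 0 0 0" --jaw 4.5 --force 35

```text
time_s: 13.58
position: [455.5, 334.8, 41.1]
tool_rot: [0.188, 0.982, 0.001, 0.003]
ft_force: [-5.7, -8.3, 27.2]
grip_width: 0.529
gripper_force: 21.8
```

Run:
```python
from f import *
p=env.get_image("side"); cv2.imwrite("pics/s3.png",cv2.resize(p["image"][200:310,220:360],None,fx=5,fy=5,interpolation=cv2.INTER_CUBIC))
s=env.get_state(); print(s["position"],s["ft_force"],s["grip_width"],s["gripper_force"])
P,u,v=pts(p)
t=P[crop(P,400,530,290,370,65,100)];print(len(t),np.percentile(t[:,2],[5,50,90]))
```

```text
[455.49971803 334.87016013  41.05286144] [-6.07026532 -8.11645566 28.0237941 ] 0.5336220384937752 21.753546316176653
365 [67.86620964 77.24621968 87.36918224]
```

View pics/s3.png

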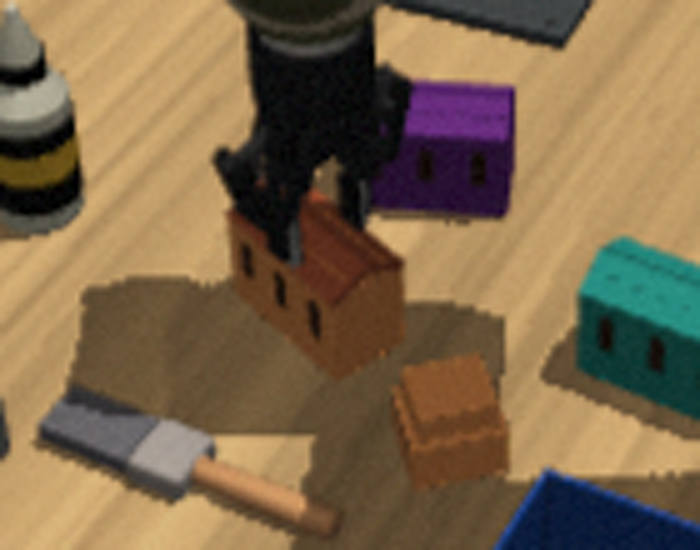

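Call:
servo_tool --pt "0 0 0 0" --pt "0 0 0 0" --pt "0 0 0 0" --pt "0 0 0 0" --jaw 8.54

```text
time_s: 14.12
position: [454.1, 335.1, 36.3]
tool_rot: [0.188, 0.982, -0.0, -0.0]
ft_force: [-0.5, 0.6, 0.1]
grip_width: 1.003
gripper_force: 0.0
```

Call:
servo_tool --pt "0 0 -0.7 0" --pt "0 0 -1.4 0" --pt "0 0 -1.4 0"

```text
time_s: 14.5
position: [453.7, 334.8, 21.5]
tool_rot: [0.188, 0.982, -0.0, -0.001]
ft_force: [0.4, 0.3, 0.4]
grip_width: 1.0
gripper_force: 0.0
```

Call:
servo_tool --pt "0 0 0 0" --pt "0 0 0 0" --pt "0 0 0 0" --pt "0 0 0 0" --pt "0 0 0 0" --pt "0 0 0 0" --jaw 4.5 --force 35

```text
time_s: 15.25
position: [454.3, 335.2, 23.1]
tool_rot: [0.188, 0.982, 0.0, 0.0]
ft_force: [-1.9, -0.4, 5.6]
grip_width: 0.661
gripper_force: 36.5
```

Call:
servo_tool --pt "0 0 3 0" --pt "0 0 8 0" --pt "1 -5 12 0" --pt "3 -11 12 8" --pt "5 -17 12 16" --pt "7 -23 12 24" --pt "9 -29 12 26.4" --pt "11 -34 12 26.4" --pt "12.1 -38.8 12 26.4" --pt "12.1 -38.8 12 26.4" --pt "12.1 -38.8 9 26.4" --pt "12.1 -38.8 7 26.4"

```text
time_s: 16.75
position: [574.3, -51.9, 91.2]
tool_rot: [-0.041, 0.999, 0.0, -0.001]
ft_force: [0.6, 0.3, -1.6]
grip_width: 0.661
gripper_force: 38.0
```

Call:
servo_tool --pt "1.8 0.15 -1.5 0" --pt "3.7 0.3 -3 0" --pt "3.7 0.3 -4 0" --pt "3.7 0.3 -4 0" --pt "3.7 0.3 -4 0"

```text
time_s: 17.38
position: [611.7, -49.8, 53.0]
tool_rot: [-0.041, 0.999, -0.0, 0.0]
ft_force: [0.4, -0.2, -1.1]
grip_width: 0.659
gripper_force: 38.0
```

Run:
```python
from f import *
p=meas("side",[(-80,61,10,60,35,70),(-80,61,-60,60,80,112),(62,122,10,50,45,110),(-45,95,35,60,14,27)])
meas("top",[(62,122,-60,60,150,205),(-80,61,-60,60,80,112)])
s=env.get_state(); print(s["position"],s["ft_force"])
cv2.imwrite("pics/s4.png",cv2.resize(p["image"][130:230,240:360],None,fx=6,fy=6,interpolation=cv2.INTER_CUBIC))
```

```text
side (-80, 61, 10, 60, 35, 70) 200 (array([-9.2, 28.2]), array([140.1,  27.9]), 4.7) [[-49.3, 16.2], [57.8, 38.0]] [35.7 52.7 69.2]
side (-80, 61, -60, 60, 80, 112) 313 (array([4.6, 7.2]), array([ 83. , 112.3]), 89.8) [[-49.8, -28.6], [58.2, 43.4]] [ 81.  100.8 111.7]
side (62, 122, 10, 50, 45, 110) 193 (array([90.2, 27.9]), array([61.5, 23.5]), 12.5) [[63.8, 18.5], [119.4, 34.5]] [ 46.5  80.3 107.5]
side (-45, 95, 35, 60, 14, 27) 99 (array([24.9, 46.7]), array([ 22.6, 139.4]), 88.6) [[-43.7, 40.8], [90.2, 56.5]] [14.3 19.9 26.9]
top (62, 122, -60, 60, 150, 205) 276 (array([89.8,  1.4]), array([54.5, 56.5]), 0.3) [[65.7, -26.0], [115.5, 29.0]] [176.4 185.  196.2]
top (-80, 61, -60, 60, 80, 112) 68 (array([-6.5, 17.4]), array([121.1,  54.3]), 26.4) [[-50.2, -26.5], [52.4, 31.1]] [ 94.9 104.4 111.1]
[611.98603025 -49.95158468  53.1806958 ] [-0.34632711  0.68031531 -1.87781796]
```

View pics/s4.png

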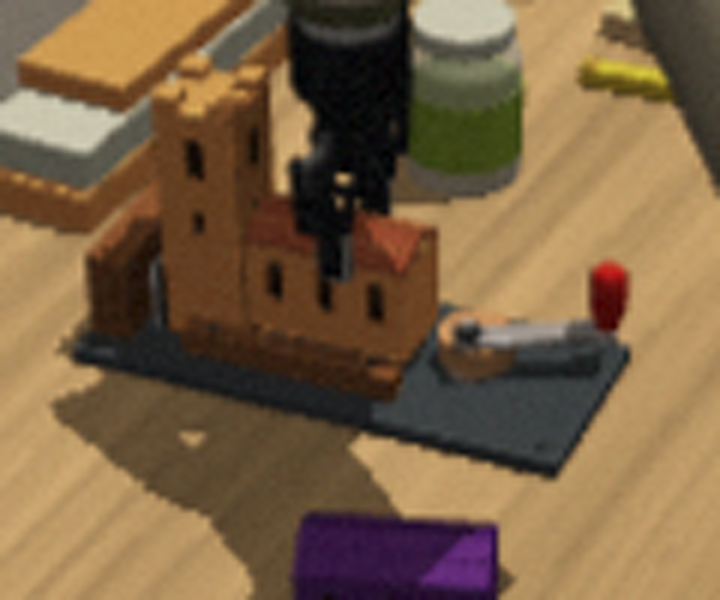

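Call:
servo_tool --pt "0 0 -0.7 0" --pt "0 0 -1.3 0" --pt "0.15 0.01 -1.5 0" --pt "0.3 0.03 -1.6 0" --pt "0.3 0.03 -1.7 0" --pt "0.3 0.03 -1.75 0" --pt "0.3 0.03 -1.8 0" --pt "0.3 0.03 -1.8 0"

```text
time_s: 18.48
position: [615.3, -49.7, 35.2]
tool_rot: [-0.041, 0.999, -0.0, 0.0]
ft_force: [-2.2, 0.3, 5.9]
grip_width: 0.661
gripper_force: 38.4
```

Call:
servo_tool --pt "0 0 0.05 0" --pt "0 0 0.05 0" --pt "0 0 0.05 0" --pt "0 0 0.05 0" --jaw 7.6

```text
time_s: 18.98
position: [615.1, -49.7, 34.8]
tool_rot: [-0.041, 0.999, 0.0, -0.0]
ft_force: [-0.3, 0.4, 0.2]
grip_width: 0.891
gripper_force: 0.0
```

Call:
servo_tool --pt "0 0 2 0" --pt "0 0 6 0" --pt "-3 -1 10 0" --pt "-7 -3 14 0" --pt "-12 -5 18 0" --pt "-12 -5 18 0"

```text
time_s: 19.73
position: [494.1, -100.7, 217.8]
tool_rot: [-0.04, 0.999, -0.001, 0.002]
ft_force: [0.8, -0.0, 0.5]
grip_width: 0.888
gripper_force: 0.0
```

Run:
```python
from f import *
B=[(-80,62,-60,60,75,99),(66,122,-60,60,150,205),(66,122,10,50,45,110),(-80,61,10,60,35,70)]
for n in ["top","side","wrist"]: 
    p=meas(n,B)
    P,u,v=pts(p); hsv=cv2.cvtColor(p["image"],cv2.COLOR_BGR2HSV)[v,u]
    red=((hsv[:,0]<6)|(hsv[:,0]>172))&(hsv[:,1]>150)&crop(P,430,620,-220,0,45,110)&crop(P,430,500,-150,-60,0,200)
    if red.sum(): print("knob",red.sum(),np.round(P[red].mean(0)),np.round(P[red].min(0)),np.round(P[red].max(0)))
cv2.imwrite("pics/w5.png",p["image"])
s=env.get_state(); print(s["position"],s["q"])
```

```text
top (-80, 62, -60, 60, 75, 99) 581 (array([4.7, 1.2]), array([ 58.7, 113.3]), 89.3) [[-49.2, -26.6], [59.6, 29.5]] [78.6 89.3 98. ]
top (66, 122, -60, 60, 150, 205) 306 (array([91.2,  1.4]), array([56.9, 50.3]), 89.9) [[66.6, -26.2], [115.1, 29.1]] [172.1 184.9 195.3]
top (66, 122, 10, 50, 45, 110) 17 (array([93. , 29.2]), array([53.3,  0.7]), 0.8) [[66.9, 28.6], [119.1, 29.9]] [ 48.2  81.8 105.9]
top (-80, 61, 10, 60, 35, 70) 33 (array([ 2.2, 36.3]), array([114.2,  32.1]), 9.8) [[-51.7, 13.2], [58.2, 47.5]] [35.3 40.2 61.4]
knob 36 [ 458. -104.   87.] [ 450. -116.   81.] [467. -93.  93.]
side (-80, 62, -60, 60, 75, 99) 267 (array([6.7, 2.2]), array([ 64. , 107.8]), 89.7) [[-45.4, -26.4], [58.9, 32.7]] [77.  87.4 95.8]
side (66, 122, -60, 60, 150, 205) 245 (array([93.2,  2.7]), array([65.6, 54.9]), 89.3) [[66.6, -26.1], [119.5, 33.6]] [152.2 179.1 192.1]
side (66, 122, 10, 50, 45, 110) 187 (array([93.2, 30.5]), array([56.1, 20.6]), 8.8) [[66.6, 20.4], [120.8, 34.7]] [ 46.5  78.5 107.2]
side (-80, 61, 10, 60, 35, 70) 205 (array([-9.2, 31.5]), array([ 42.3, 139.8]), 89.3) [[-47.1, 14.5], [56.6, 38.5]] [35.6 53.1 69.8]
knob 48 [459. -98.  71.] [ 451. -109.   47.] [470. -88.  89.]
wrist (-80, 62, -60, 60, 75, 99) 4419 (array([6.8, 0.7]), array([ 58.8, 110. ]), 89.5) [[-47.1, -27.6], [52.9, 28.7]] [79.5 88.4 95.2]
wrist (-80, 61, 10, 60, 35, 70) 197 (array([-59.2,  13. ]), array([38.5, 16.8]), 27.1) [[-77.2, 10.4], [-46.2, 28.7]] [35.5 53.4 69.3]
knob 442 [ 460. -105.   85.] [ 449. -117.   75.] [471. -94.  88.]
[495.30547287 -99.49853905 214.33180922] [-4.33075448e-01  2.93636904e-01  1.39634019e+00  1.73490935e-04
  1.45226669e+00 -2.08557204e+00]
```

View pics/w5.png

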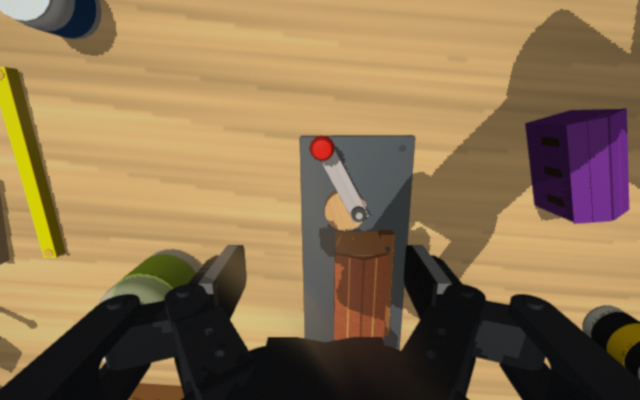

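Call:
servo_tool --pt "-1 0 0 -10.6" --pt "-2 0 0 -21.2" --pt "-3.5 -0.6 0 -32" --pt "-3.5 -0.6 0 -42" --pt "-3.5 -0.6 -2 -53" --pt "-3.5 -0.6 -3 -64" --pt "-3.5 -0.6 -4 -74" --pt "-3.5 -0.6 -5 -85" --pt "-3.5 -0.6 -6 -95" --pt "-3.5 -0.6 -7 -106" --pt "-3.5 -0.6 -7 -116" --pt "-3.5 -0.6 -7 -127" --jaw 6.5

```text
time_s: 21.38
position: [460.4, -105.0, 143.3]
tool_rot: [0.876, 0.482, -0.001, -0.001]
ft_force: [0.8, 0.6, -0.7]
grip_width: 0.757
gripper_force: 0.0
```

Call:
servo_tool --pt "0 0 0 -10" --pt "0 0 0 -13" --pt "0 0 0 -13" --pt "0 0 -4 -13" --pt "0 0 -8 -13" --pt "0 0 -9.5 -13" --pt "0 0 -9.5 -13"

```text
time_s: 22.25
position: [459.7, -105.1, 48.5]
tool_rot: [0.924, 0.383, -0.001, -0.001]
ft_force: [0.2, -0.5, 0.7]
grip_width: 0.758
gripper_force: 0.0
```

Call:
servo_tool --pt "0 0 0 0" --pt "0 0 0 0" --pt "0 0 0 0" --pt "0 0 0 0" --pt "0 0 0 0" --pt "0 0 0 0" --pt "0 0 0 0" --jaw 1.0 --force 30

```text
time_s: 23.12
position: [460.4, -105.8, 50.6]
tool_rot: [0.924, 0.382, 0.0, 0.0]
ft_force: [-1.2, 0.7, 6.1]
grip_width: 0.254
gripper_force: 29.5
```

Run:
```python
import numpy as np
p=np.array([536.3,-56.8]);k=np.array([460.3,-105.7]);d=k-p;r=np.hypot(*d);a0=np.degrees(np.arctan2(d[1],d[0]))
print(r,a0)
def kn(a):return p+90*np.array([np.cos(np.radians(a)),np.sin(np.radians(a))])
A=np.r_[a0+np.arange(0,61,5),np.linspace(a0+60,-50,9)[1:]]
for a in A: print(round(a-a0,1),np.round((kn(a)-kn(a0))/10,2),np.round((kn(a)-kn(a0+60))/10,2))
```

```text
90.37261753429516 -147.24191788992658
0.0 [0. 0.] [-8.    4.12]
5.0 [ 0.45 -0.64] [-7.55  3.48]
10.0 [ 0.96 -1.24] [-7.04  2.88]
15.0 [ 1.52 -1.79] [-6.48  2.33]
20.0 [ 2.12 -2.29] [-5.88  1.82]
25.0 [ 2.77 -2.74] [-5.23  1.38]
30.0 [ 3.45 -3.13] [-4.55  0.99]
35.0 [ 4.16 -3.46] [-3.84  0.66]
40.0 [ 4.9  -3.73] [-3.1   0.39]
45.0 [ 5.66 -3.93] [-2.34  0.19]
50.0 [ 6.43 -4.06] [-1.57  0.06]
55.0 [ 7.22 -4.12] [-0.79 -0.  ]
60.0 [ 8.   -4.12] [0. 0.]
64.7 [ 8.73 -4.05] [0.73 0.06]
69.3 [ 9.45 -3.93] [1.45 0.19]
74.0 [10.16 -3.75] [2.16 0.37]
78.6 [10.85 -3.51] [2.85 0.61]
83.3 [11.52 -3.22] [3.52 0.9 ]
87.9 [12.16 -2.87] [4.16 1.25]
92.6 [12.78 -2.47] [4.77 1.65]
97.2 [13.35 -2.02] [5.35 2.1 ]
```

Call:
servo_tool --pt "0.45 -0.64 0 5" --pt "0.96 -1.24 0 10" --pt "1.52 -1.79 0 15" --pt "2.12 -2.29 0 20" --pt "2.77 -2.74 0 25" --pt "3.45 -3.13 0 30" --pt "4.16 -3.46 0 35" --pt "4.9 -3.73 0 40" --pt "5.66 -3.93 0 45" --pt "6.43 -4.06 0 50" --pt "7.22 -4.12 0 55" --pt "8.0 -4.12 0 60"

```text
time_s: 24.62
position: [539.8, -146.5, 50.5]
tool_rot: [0.608, 0.794, -0.0, -0.001]
ft_force: [-5.1, 3.1, 7.9]
grip_width: 0.254
gripper_force: 29.7
```

Call:
servo_tool --pt "0.73 0.06 0 4.7" --pt "1.45 0.19 0 9.3" --pt "2.16 0.37 0 14" --pt "2.85 0.61 0 18.6" --pt "3.52 0.9 0 23.3" --pt "3.52 0.9 0 23.3"

```text
time_s: 25.38
position: [575.2, -137.1, 50.6]
tool_rot: [0.436, 0.9, 0.0, -0.0]
ft_force: [-2.9, 3.7, 6.3]
grip_width: 0.253
gripper_force: 29.5
```

Call:
servo_tool --pt "0.32 0.17 0 2.3" --pt "0.64 0.35 0 4.6" --pt "0.95 0.55 0 7" --pt "1.26 0.75 0 9.3" --pt "1.55 0.97 0 11.6" --pt "1.83 1.2 0 13.9" --pt "1.83 1.2 0 13.9"

```text
time_s: 26.25
position: [592.5, -125.8, 50.5]
tool_rot: [0.324, 0.946, -0.0, -0.001]
ft_force: [-6.8, -0.7, 7.7]
grip_width: 0.253
gripper_force: 29.8
```

Call:
servo_tool --pt "0.14 0.12 0 1" --pt "0.22 0.2 0 2" --pt "0.3 0.28 0 2" --pt "0.3 0.28 0 2"

```text
time_s: 26.75
position: [592.8, -125.5, 50.4]
tool_rot: [0.308, 0.951, -0.003, -0.003]
ft_force: [-20.4, -11.9, 12.3]
grip_width: 0.251
gripper_force: 31.1
```

Call:
servo_tool --pt "-0.2 -0.18 0 0" --pt "-0.3 -0.26 0 0" --pt "-0.3 -0.26 0 0"

```text
time_s: 27.12
position: [592.5, -125.8, 50.5]
tool_rot: [0.308, 0.951, -0.0, -0.001]
ft_force: [-7.2, -0.8, 7.7]
grip_width: 0.255
gripper_force: 30.0
```

Call:
servo_tool --pt "0 0 0 0" --pt "0 0 0 0" --pt "0 0 0 0" --pt "0 0 0 0" --pt "0 0 0 0" --jaw 6.0

```text
time_s: 27.75
position: [593.6, -125.6, 49.9]
tool_rot: [0.308, 0.951, 0.0, -0.0]
ft_force: [-1.2, -0.8, -0.7]
grip_width: 0.703
gripper_force: 0.0
```

Call:
servo_tool --pt "0 0 2 0" --pt "0 0 6 0" --pt "0 0 10 0" --pt "-4 -4 16 0" --pt "-9 -9 20 0" --pt "-12 -14 20 0" --pt "-12 -14 20 0"

```text
time_s: 28.62
position: [472.1, -267.7, 251.1]
tool_rot: [0.309, 0.951, -0.001, 0.001]
ft_force: [0.9, 0.6, 0.0]
grip_width: 0.703
gripper_force: 0.0
```

Run:
```python
from f import *
B=[(-80,66,-50,60,75,99),(66,135,-60,60,150,205)]
for n in ["top","side"]: 
    p=meas(n,B); P,u,v=pts(p); hsv=cv2.cvtColor(p["image"],cv2.COLOR_BGR2HSV)[v,u]
    red=((hsv[:,0]<6)|(hsv[:,0]>172))&(hsv[:,1]>150)&crop(P,540,640,-170,-80,45,110)
    if red.sum():
        m=P[red].mean(0); d=m[:2]-[536.3,-56.8]; print("knob",red.sum(),np.round(m),np.round(np.hypot(*d)),"cam",np.round(np.radians(np.degrees(np.arctan2(d[1],d[0]))-4.9+170),2))
cv2.imwrite("pics/s6.png",cv2.resize(p["image"][120:320,200:400],None,fx=3,fy=3,interpolation=cv2.INTER_CUBIC))
s=env.get_state(); print(s["position"],s["time_s"])
```

```text
top (-80, 66, -50, 60, 75, 99) 578 (array([9.1, 2.5]), array([ 58.8, 111.6]), 89.1) [[-44.9, -25.8], [62.9, 30.8]] [78.2 88.7 98. ]
top (66, 135, -60, 60, 150, 205) 324 (array([93.8,  1.5]), array([56.8, 54.4]), 89.1) [[67.4, -25.5], [119.6, 29.4]] [174.6 184.6 194.9]
knob 37 [ 590. -124.   86.] 86.0 cam 1.99
side (-80, 66, -50, 60, 75, 99) 272 (array([11.8,  3.8]), array([ 63.8, 107. ]), 88.7) [[-40.4, -22.1], [62.0, 34.1]] [76.  86.5 97. ]
side (66, 135, -60, 60, 150, 205) 278 (array([98.1,  2.2]), array([69.7, 64.7]), 89.5) [[68.4, -24.6], [124.5, 35.1]] [151.6 178.2 191.5]
knob 50 [ 591. -119.   71.] 83.0 cam 2.04
[ 472.38223196 -267.88203057  250.7463391 ] 28.725
```

View pics/s6.png

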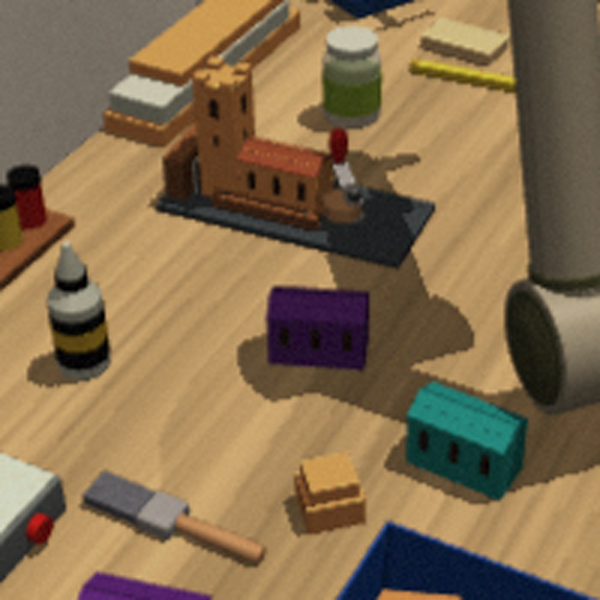

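The picture shows the tower against the stop at (225,110), the nave behind it at (285,175), and the lever shut with the knob out to the right at (338,145). The knob measures about 2.0 rad. Nave and tower have both moved about 4 mm or more towards the stop, and everything else is where it was.

```bash
python3 -c "
from plant import env
print(env.job_done())"
```

```text
the job is handed in; nothing more can be done
None
```

The church is clamped in the jig and handed in at about 29 s: tower at the stop, nave against it along the fence to within about a degree of square, and lever shut (about 2.0 rad). My first grip on the nave closed on the roof edge, so I opened and gripped lower before moving it; no verdict came back.

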